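Nip a repaired notebook in the locking bench press

TASK

The thick notebook lying left of the bench press has been repaired and its edge needs a nip: keep it flat on the table and slide it to the right under the raised jaw until its edge lies flush against the low fence, then press the long handle down over centre so that it locks, let go, and leave the notebook clamped for two or three seconds. Free it by pressing down the small release lever on the right (do not lift the handle), so that the handle and jaw spring up, then slide the notebook back out to the left until about 5 cm of open table lie between it and the jaw. Leave the other things on the table where they are.

Things in the scene. Friction and masses are not known exactly. Their poses are not given: they have to be found in the camera images.
- press: Grey steel locking bench press, fixed to the table. Origin on the table right below the middle of the closed shoe; x points back to its housing (away from the robot at yaw 0), y left, z up. Positions said to be in the press frame are in this frame, in mm. Base: x 85 to 160, y -210 to 40, 24 high. The table is bare under the jaw.
- press_fence (a point): Top of the left face of the low aluminium fence, at (-45, -60, 10) in the press frame. The fence runs along x from -100 to 125, is 15 wide (y -75 to -60) and only 10 high; its left face is the stop for the notebook. Nothing stands beside it up to the handle (in front of x = 55).
- handle_pivot (a point): Hinge of the handle, axis along y, at (75, -170, 133) in the press frame; the handle points from here to -x. A 16 mm shaft runs from it to y 35 with a crank over the jaw; its pedestal is x 60 to 106, y -151 to -107, up to z 147. Jaw: bar 22 wide at y 0, 16 high, hinged at x 140, z 70, reaching to x -11 when closed; open, the shoe's underside is about 37 above the table.
- press_shoe: Round shoe with a rubber sole, 30 mm diameter, sprung (14 mm travel) at the end of the jaw; origin at the centre of its underside. Closed and empty its sole would stand 18 mm over the table, so the 28 mm thick notebook is clamped with some 10 to 20 N.
- press_handle (a joint): Handle angle, rad: 0 open (raised 1.05 rad above level), 0.85 centre, 1.05 stop: level, locked past centre, stays by itself. Before centre it springs back to 0. The crank's roller drives the jaw down, lowest at centre. Bar 170 mm long from the pivot, 16 wide, 14 high; black grip from 90 to 170 mm, 24 wide, 18 high. About 3 to 8 N at the grip close it.
- handle_grip (a point): Point on the upper face of the black handle grip, 140 mm from the handle's pivot and 9 mm above the handle's centre line. z is the grip's upward normal.
- press_release (a joint): Release lever angle, rad: 0 rest (a spring returns it) to 0.5 right down. A rocker along y: pressing its pad (85 mm right of the pivot) lifts its nose (40 mm left of the pivot) against the underside of the locked handle and pushes it over centre at about 0.32; the pad goes down about 25 to 35 mm and takes 3 to 8 N. The handle then springs up by itself within a second.
- release_pivot (a point): Pivot of the release lever (axis along x), at (20, -210, 109) in the press frame, on a bracket x 4 to 36, y -222 to -198, up to z 115, with a flat foot.
- release_pad (a point): Centre of the upper face of the black release pad, 34 x 30 mm, at (20, -295, 115) in the press frame at rest, 125 mm to the right of the handle's centre line. Keep clear of the handle, which swings up when freed.
- notebook: Thick dark green hardback notebook, 190 x 165 x 28 mm, about 0.6 kg, lying flat; origin at the centre of its underside, x along the 190 mm side (which lies along the press's y), z up. Pushed home its centre is 95 mm left of the fence's face, at y = +35 mm in the press frame, and about x = -75 mm, so that the shoe bears on its rear edge strip.
- tape_roll: bystander: roll of paper tape, 48 mm diameter, 15 high, behind the notebook, left of the housing; origin under its centre
- eraser: bystander: eraser, 21 x 45 x 12 mm, beside the tape roll; origin under its centre
- ink_pad: bystander: flat ink pad tin, 65 x 96 x 14 mm, at the right; origin under its centre
- stamp_b: bystander: hand stamp, 24 x 36 x 66 mm, at the right; origin under its centre

How it is judged:
By the outcome, as a careful person would: the job done as asked, in the order asked, and still so for the second after the job is handed in, with the robot touching nothing.
It also fails if it takes over 72 s, if anything falls off the work surface, if the arm or the gripper's body presses on something with over 40 N, if the wrist force passes 120 N, or if a joint passes its speed limit or range.

ROBOT

A 6-joint arm with a two-finger parallel gripper is mounted at the origin on a cart in front of the work surface, level with it; the furniture and walls round the work are solid. World frame = base frame: x ahead of the robot, y to its left, z up, the work surface at z = 0. Lengths are in m, angles in rad, forces in N, time in s.
With the tool pointing down it reaches from about 0.375 to 0.975 m from the base axis. Payload 3.8 kg.
Tool frame: the origin (TCP) lies midway between the tips of the shut fingers; the grasp point (between the pads) lies 19 mm behind it; z points along the fingers, y is the direction in which the jaws open and shut (so a half turn about z gives the same grasp; the last joint's range is limited). The gripper opens to 85 mm and grips with 20 to 120 N. Pads are 22 mm wide; open, the fingers measure 114 mm over their backs; the gripper's body (76 mm by 85 mm) begins 54 mm behind the grasp point. The pads swing forward as they close: fully open they stand 13 mm farther back than shut.
Start: joints at [1.237, 0.264, 1.604, -0, 1.274, -0.037], TCP at [0.197, 0.645, 0.231] pointing down, gripper open.
Joint ranges: [-2.63, 2.63], [-0.94, 2.18], [0.31, 2.57], [-1.31, 4.45], [0, 2.66], [-2.55, 2.55]. Speed limits (rad/s): [2.57, 2.57, 3.14, 3.14, 3.14, 3.14].

INTERFACE

Orientations are given as a rotation vector (axis times angle).
In Python, from workcell import bot gives the robot as it stands. The module is installed in compiled form; this text tells all that it offers.
- The arm moves only by the tool move_arm, never from a script. Its argument "steps" is a list of rows, each a list of 5 numbers: the shift along the tool's x, y, z in mm, then the turn about the tool's z in degrees, then the opening in per cent of the stroke, from 0 (shut) to 100 (fully open). In form: [[tx, ty, tz, turn, claw], ...]. A call has 1 to 20 rows; each row is the pose to reach, as a shift and turn from the pose commanded when the call began, along the tool's axes at that moment; what a row does not reach only later rows make up. A row lasts 1/10 s, in which the tool goes at most 50 mm and 8.59 degrees, less where a joint would pass 70% of its speed; a pose out of reach is approached as far as the arm can. A call with a gripper value outside its range is refused whole. The fingers move at their own pace and stop on an object; "newtons" is the grip in N (left out, the last holds). Time passes only in rows, so rows that repeat a pose let the fingers close. It gives the time, the measured TCP pose, the force and the opening at its end, in the units of the state.
- bot.read_state(): the state, without advancing time (a new reading comes with each control period).
- bot.read_camera(name): name is "scene" or "top" or "wrist"; returns a dict with "pixels" (400x640x3 uint8, red, green, blue), "depth" (400x640 float32, m along the optical axis (not along the pixel's ray), 0 where there is no reading), "fovy" (degrees; the focal length in pixels is half the picture's height over the tangent of half this angle, whatever the lens; pixels are square), "cx", "cy" (the principal point, pixels), "k1" (the pictures are not rectified: a ray, as slopes to the right and down, at radius r is drawn at 1 + k1 r^2 times it, then the intrinsics apply), "xyz" and "attitude" of the camera in the world. Camera axes: x right, y up, looking along -z (the intrinsics and any distortion apply to the point x, -y, -z); pixel columns grow to the right and rows downward; lengths in m; the calibration is good to about 2 mm. A picture is of the moment at which its call begins.
- bot.finish_job(): hands the job in, once; it reports no verdict.
The state is a dict: "time": time; "q": joint angles; "joint_vel": joint speeds; "joint_torque": joint torques, N m; "tool_pos": TCP position; "tcp_rot": TCP orientation; "wrist_force": force on the tool from outside, world axes, zero at the start; "torque": the same for the moment, N m; "width": opening from 0.0 (shut) to 1.0 (fully open).
Only numpy, scipy, OpenCV 4.12 (cv2) and the standard library are available. Lean on these libraries where they do the work, as an engineer would, in place of code of your own. Each camera call takes 0.05 s, during which the arm holds its last target.

## Working session

There is one attempt and no reset: what is moved stays moved. The work goes in short steps, Python scripts to look and compute and a tool call to move; the robot and the scene stay as the last step left them, time stands still between calls to the robot, and variables do not carry over. Pictures are saved under pics/ and viewed, and the job is handed in when it is done.

Besides the shell and the picture viewer there is one more tool, called after "Emit:" in YAML: its name, and indented under it one key for each argument. move_arm: Moves the arm, as the interface text tells. Its arguments: {"type":"object","properties":{"steps":{"type":"array","items":{"type":"array","items":{"type":"number"}}},"newtons":{"type":"number"}},"required":["steps"]}

```bash
mkdir -p pics
cat > h.py <<'E'
import numpy as np, cv2
from scipy.spatial.transform import Rotation as R
from workcell import bot
def att(c):
    a=np.array(c["attitude"],float)
    if a.shape==(3,3): return a
    return R.from_rotvec(a).as_matrix() if a.size==3 else None
def grab(n,f):
    c=bot.read_camera(n); cv2.imwrite("pics/"+f,c["pixels"][:,:,::-1]); np.save("/tmp/"+f+".npy",c,allow_pickle=True); return c
def load(f): return np.load("/tmp/"+f+".npy",allow_pickle=True).item()
def ray(c,u,v):
    f=200/np.tan(np.radians(c["fovy"])/2); x=(u-c["cx"])/f;y=(v-c["cy"])/f
    K=np.eye(3);p=cv2.undistortPoints(np.array([[[x,y]]],float),K,np.array([c["k1"],0,0,0.]),None,None)[0,0]
    return att(c)@np.array([p[0],-p[1],-1.])
def atz(c,u,v,z):
    d=ray(c,u,v);o=np.array(c["xyz"]);return o+d*(z-o[2])/d[2]
def dep(c,u,v):
    return np.array(c["xyz"])+ray(c,u,v)*float(c["depth"][int(round(v)),int(round(u))])
def proj(c,P):
    p=att(c).T@(np.array(P)-np.array(c["xyz"]));x,y=p[0]/-p[2],-p[1]/-p[2];k=1+c["k1"]*(x*x+y*y);f=200/np.tan(np.radians(c["fovy"])/2)
    return np.array([c["cx"]+f*k*x,c["cy"]+f*k*y])
E
python3 - <<'E'
from h import *
for n in("scene","top","wrist"):
    c=grab(n,n+"0.png");print(n,c["fovy"],c["cx"],c["cy"],c["k1"],c["xyz"],c["attitude"])
s=bot.read_state();print(s)
E
```

```text
scene 52.87428918724695 316.8923528673897 200.3527136126128 0.01870475688542286 [-0.05246975 -0.92381252  0.67721332] [ 1.06992325 -0.37455384 -0.58492012]
top 50.56624736963822 317.76449933158295 194.72009678942692 -0.04577876051463874 [ 0.35461614 -0.08268992  1.3048429 ] [ 0.10707708 -0.14848962 -1.55519614]
wrist 67.71764411491824 315.63360781716494 198.87891081204438 -0.01569783951250779 [0.11635555 0.66967393 0.37300639] [-0.28317433 -0.20664945  1.26167849]
{'time': 0.15, 'q': array([ 1.23709961e+00,  2.64626999e-01,  1.60505481e+00,  1.49502213e-05,
        1.27369979e+00, -3.68910949e-02]), 'joint_vel': array([-0.00118152, -0.00290671, -0.00537664, -0.0013174 , -0.00027961,
        0.00037515]), 'joint_torque': array([ 9.69068606e-04, -5.15910172e+01, -3.67958128e+01,  3.20514209e-05,
        7.96415261e-03,  9.87522810e-06]), 'tool_pos': array([0.19722184, 0.64495606, 0.23021939]), 'tcp_rot': array([-4.64467603e-01, -3.10671976e+00,  2.75753439e-03]), 'wrist_force': array([ 0.11668069,  0.49278559, -0.05400781]), 'torque': array([0.07527782, 0.02380545, 0.008333  ]), 'width': 0.9999382350667194}
```

View pics/scene0.png

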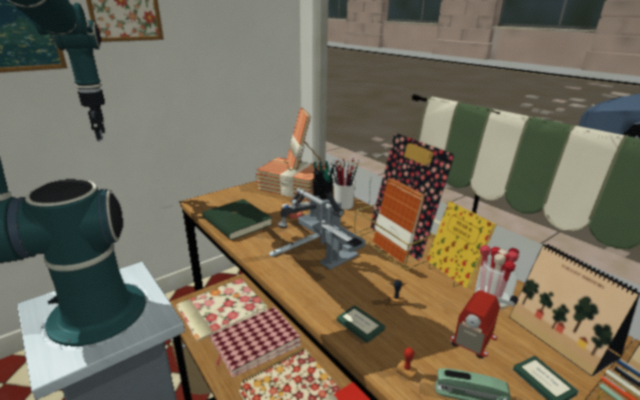

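View pics/top0.png

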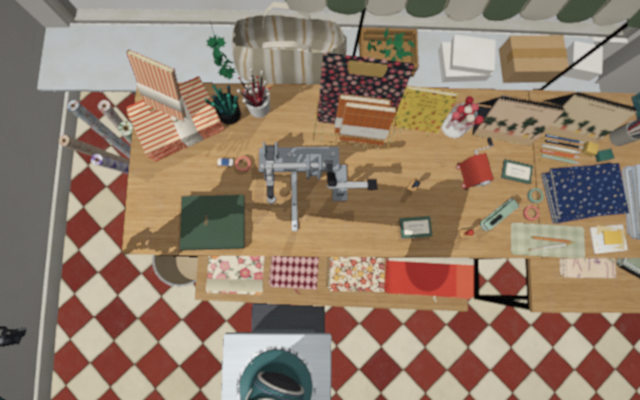

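Run:
```python
from h import *
c=load("top0.png");cv2.imwrite("pics/t0a.png",cv2.resize(c["pixels"][130:260,170:390,::-1],None,fx=3.6,fy=3.6,interpolation=cv2.INTER_CUBIC))
c=load("scene0.png");cv2.imwrite("pics/s0a.png",cv2.resize(c["pixels"][170:290,180:380,::-1],None,fx=4,fy=4,interpolation=cv2.INTER_CUBIC))
```

```text
(no output)
```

View pics/t0a.png

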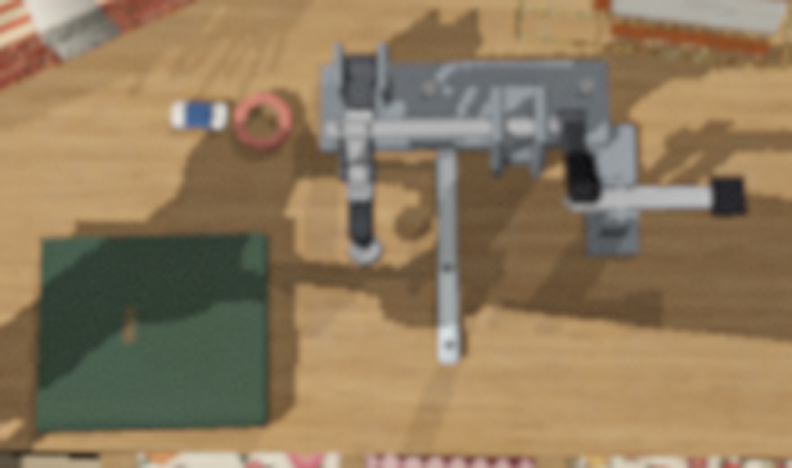

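View pics/s0a.png

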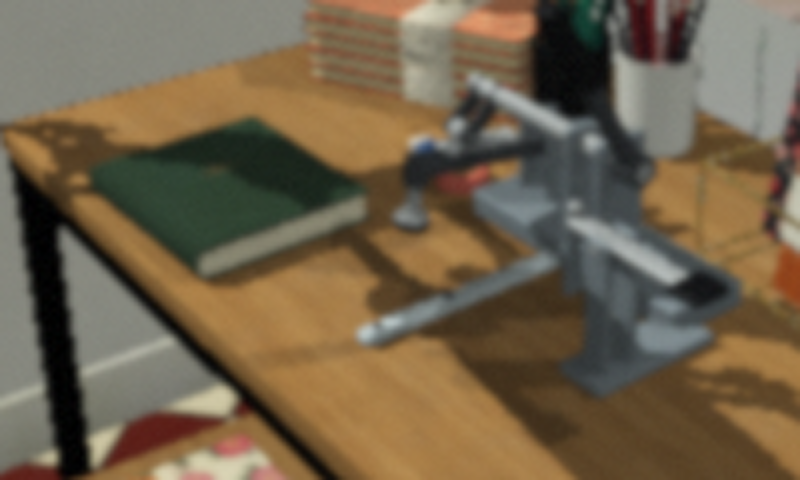

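View pics/wrist0.png

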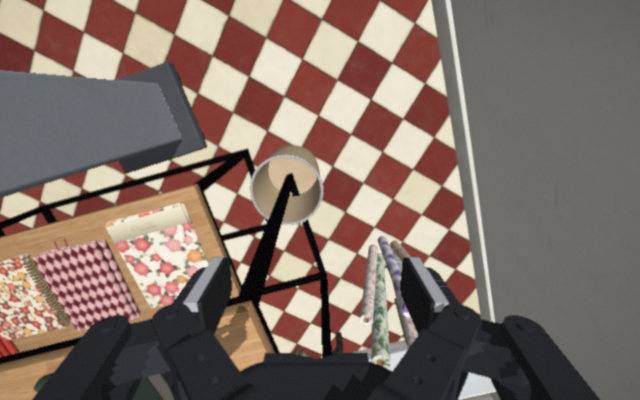

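Run:
```python
from h import *
c=load("top0.png")
def P(x,y,z): return atz(c,170+(x+.5)/3.6-.5,130+(y+.5)/3.6-.5,z)
for n,a in dict(fenceFL=(438,361,.01),fenceFR=(460,361,.01),fenceBL=(439,153,.01),baseFL=(320,152,.024),baseBL=(321,66,.024),baseBR=(607,60,.024),pad=(729,196,.115),nbBL=(42,240,.028),nbBR=(267,234,.028),nbFR=(267,424,.028),nbFL=(36,428,.028),shoe=(365,250,.045),tape=(263,120,.015),tableedge=(440,452,0)).items(): print(n,P(*a).round(4))
d=c["depth"]
for x,y in((150,330),(100,400),(440,300),(200,450),(729,196),(582,190)):
  print(x,y,dep(c,170+x/3.6,130+y/3.6).round(4))
```

```text
fenceFL [ 0.4577 -0.0361  0.01  ]
fenceFR [ 0.4579 -0.0548  0.01  ]
fenceBL [ 0.6381 -0.0335  0.01  ]
baseFL [0.6344 0.0679 0.024 ]
baseBL [0.7105 0.0696 0.024 ]
baseBR [ 0.7201 -0.1783  0.024 ]
pad [ 0.5837 -0.2692  0.115 ]
nbBL [0.5541 0.2998 0.028 ]
nbBR [0.5619 0.1099 0.028 ]
nbFR [0.4022 0.104  0.028 ]
nbFL [0.3963 0.2954 0.028 ]
shoe [0.5468 0.0252 0.045 ]
tape [0.664  0.1192 0.015 ]
tableedge [ 0.3814 -0.0389  0.    ]
150 330 [0.4782 0.2038 0.027 ]
100 400 [0.4191 0.2422 0.0285]
440 300 [ 0.5089 -0.0379  0.0084]
200 450 [0.3796 0.1626 0.001 ]
729 196 [ 0.5831 -0.2706  0.1126]
582 190 [ 0.5532 -0.1429  0.2827]
```

Run:
```python
from h import *
A=np.array([(-100,-60),(-100,-75),(85,-60),(85,40),(160,40),(160,-210),(20,-295)])/1e3
B=np.array([(.4577,-.0361),(.4579,-.0548),(.6381,-.0335),(.6344,.0679),(.7105,.0696),(.7201,-.1783),(.5837,-.2692)])
def fit(A,B):
    a=A-A.mean(0);b=B-B.mean(0);th=np.arctan2((a[:,0]*b[:,1]-a[:,1]*b[:,0]).sum(),(a*b).sum());M=np.array([[np.cos(th),-np.sin(th)],[np.sin(th),np.cos(th)]])
    t=B.mean(0)-M@A.mean(0);return th,t,((A@M.T+t-B)*1e3).round(1),M
th,t,r,M=fit(A,B);print(th,t);print(r)
# notebook in its own frame axes aligned w press
N=np.array([(82.5,95),(82.5,-95),(-82.5,-95),(-82.5,95)])/1e3
C=np.array([(.5541,.2998),(.5619,.1099),(.4022,.104),(.3963,.2954)])
tn,tt,r2,_=fit(N,C);print(tn,tt);print(r2)
print("nb in press",(M.T@(tt-t)*1e3).round(1), "target world",(M@[-.075,.035]+t).round(4))
for n,p in dict(fence=(-45,-60),grip0=(75-140*np.cos(1.05),-170),grip1=(75-140,-170),pad=(20,-295),shoe=(0,0)).items(): print(n,(M@(np.array(p)/1e3)+t).round(4))
s=bot.read_state();print(R.from_rotvec(s["tcp_rot"]).as_matrix().round(3))
```

```text
0.036557891103097276 [0.55284947 0.02483647]
[[-2.6 -2.7]
 [-2.2  1. ]
 [ 1.9  1.5]
 [ 1.9  0. ]
 [ 0.8  1.1]
 [ 0.3 -0.9]
 [-0.1 -0. ]]
0.03445199520597046 [0.478625 0.202275]
[[ 3.7  0.3]
 [ 2.4  0.3]
 [-2.8  0.5]
 [-3.4 -1. ]]
nb in press [-67.7 180. ] target world [0.4766 0.0571]
fence [ 0.5101 -0.0368]
grip0 [ 0.5644 -0.1449]
grip1 [ 0.4941 -0.1474]
pad [ 0.5836 -0.2692]
shoe [0.5528 0.0248]
[[-0.956  0.292 -0.001]
 [ 0.292  0.956 -0.002]
 [ 0.    -0.002 -1.   ]]
```

```bash
cat >> h.py <<'E'
TH=0.0366;T0=np.array([.5528,.0248])
M=np.array([[np.cos(TH),-np.sin(TH)],[np.sin(TH),np.cos(TH)]])
def w(x,y,z): return np.r_[M@np.array([x,y])/1e3+T0,z/1e3]
def pr(P): return np.r_[M.T@(np.array(P)[:2]-T0)*1e3,P[2]*1e3]
def st():
    s=bot.read_state();Rt=R.from_rotvec(s["tcp_rot"]).as_matrix()
    psi=np.degrees(np.arctan2(Rt[1,1],Rt[0,1])-TH)
    print("t",round(s["time"],2),"press",pr(s["tool_pos"]).round(1),"psi",psi.round(2),"F",s["wrist_force"].round(1),"w",round(s["width"],3),"q",s["q"].round(2),"tilt",Rt[2].round(4))
    return s,Rt
def to(*p):
    s,Rt=st();d=Rt.T@(w(*p)-s["tool_pos"])*1e3;print("shift",d.round(1));return d
E
python3 - <<'E'
from h import *
to(-70,303,140)
E
```

```text
t 0.15 press [-332.6  632.8  230.2] psi 70.9 F [ 0.1  0.5 -0.1] w 1.0 q [ 1.24  0.26  1.61  0.    1.27 -0.04] tilt [ 1.0e-04 -1.8e-03 -1.0e+00]
shift [-356.1 -225.5   90.6]
```

Emit:
move_arm:
  steps:
    - [-40, -25, 10, 8, 50]
    - [-80, -50, 20, 16, 50]
    - [-120, -76, 30, 24, 50]
    - [-160, -101, 40, 32, 50]
    - [-200, -127, 50, 40, 50]
    - [-240, -152, 60, 48, 50]
    - [-280, -177, 70, 56, 50]
    - [-320, -203, 80, 64, 50]
    - [-356, -226, 91, 70.9, 50]
    - [-356, -226, 91, 70.9, 50]
    - [-356, -226, 91, 70.9, 50]
    - [-356, -226, 91, 70.9, 50]

```text
time: 1.35
tool_pos: [0.4714, 0.3258, 0.1404]
tcp_rot: [-2.179, -2.262, -0.0]
wrist_force: [-0.0, 0.0, 0.2]
width: 0.499
```

Run:
```python
from h import *
to(-70,303,60)
c=grab("wrist","w1.png")
print(c["xyz"],c["attitude"])
```

```text
t 1.35 press [-70.4 303.8 140.4] psi 0.06 F [-0.   0.   0.2] w 0.499 q [0.56 0.15 1.92 0.   1.08 0.52] tilt [ 4.e-04 -2.e-04 -1.e+00]
shift [-0.9  0.4 80.4]
[0.46652363 0.40884295 0.28335598] [-0.32688108 -0.0061494   0.0365883 ]
```

View pics/w1.png

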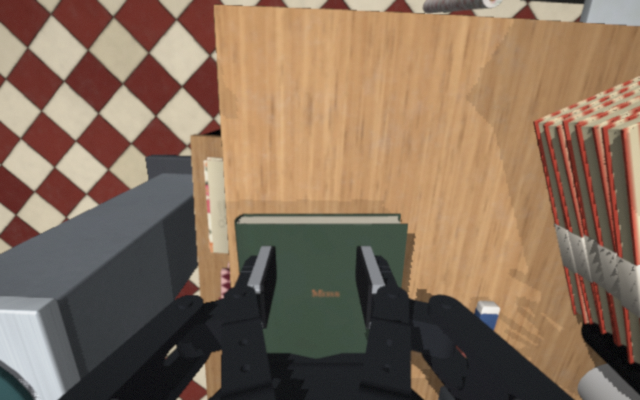

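Run:
```python
from h import *
c=load("w1.png")
for u,v in((237,223),(407,224)): print(pr(atz(c,u,v,.028)).round(1))
to(-70,303,5)
```

```text
[-145.3  276.6   28. ]
[ 13.1 275.6  28. ]
t 1.4 press [-70.5 304.2 140.6] psi 0.1 F [ 0.4 -0.2 -1.3] w 0.5 q [0.56 0.15 1.92 0.   1.08 0.52] tilt [ 5.e-04  2.e-04 -1.e+00]
shift [ -1.3   0.4 135.6]
```

Emit:
move_arm:
  steps:
    - [-1, 0, 45, 0, 50]
    - [-1, 0, 90, 0, 50]
    - [-1, 0, 120, 0, 50]
    - [-1, 0, 134, 0, 50]
    - [-12, 0, 134, 0, 50]
    - [-18, 0, 134, 0, 50]
    - [-24, 0, 134, 0, 50]
    - [-30, 0, 134, 0, 50]

```text
time: 2.2
tool_pos: [0.4745, 0.2961, 0.0084]
tcp_rot: [2.181, 2.261, 0.007]
wrist_force: [-0.7, 4.0, 0.3]
width: 0.501
```

Run:
```python
from h import *
c=grab("scene","s1.png");cv2.imwrite("pics/s1a.png",cv2.resize(c["pixels"][120:270,150:370,::-1],None,fx=3.6,fy=3.6,interpolation=cv2.INTER_CUBIC))
st()
```

```text
t 2.25 press [-68.3 273.1   8.3] psi -0.03 F [-0.8  1.4  0.7] w 0.501 q [0.51 0.28 2.04 0.   0.82 0.48] tilt [ 0.0019  0.0035 -1.    ]
```

View pics/s1a.png

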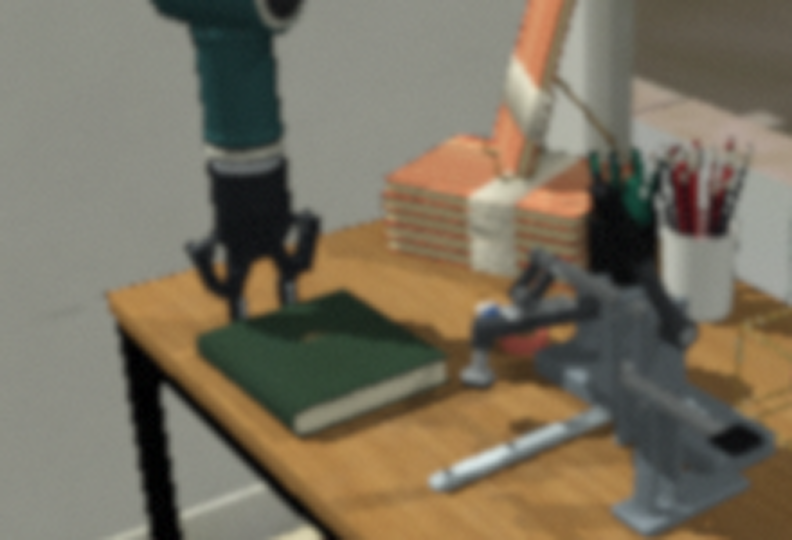

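Emit:
move_arm:
  steps:
    - [-10, 0, 0, 0, 50]
    - [-22, 0, 0, 0, 50]
    - [-34, 0, 0, 0, 50]
    - [-46, 0, 0, 0, 50]
    - [-58, 0, 0, 0, 50]
    - [-70, 0, 0, 0, 50]
    - [-82, 0, 0, 0, 50]
    - [-94, 0, 0, 0, 50]
    - [-105, 0, 0, 0, 50]
    - [-113, 0, 0, 0, 50]
    - [-118, 0, 0, 0, 50]
    - [-118, 0, 0, 0, 50]

```text
time: 3.45
tool_pos: [0.479, 0.1773, 0.008]
tcp_rot: [2.18, 2.259, 0.005]
wrist_force: [0.3, 2.7, 1.4]
width: 0.501
```

Run:
```python
from h import *
c=grab("top","t2.png");cv2.imwrite("pics/t2a.png",cv2.resize(c["pixels"][130:260,170:390,::-1],None,fx=3.6,fy=3.6,interpolation=cv2.INTER_CUBIC))
c=grab("wrist","w2.png")
st()
```

```text
t 3.55 press [-68.9 155.2   7.3] psi -0.03 F [0.4 2.2 2.2] w 0.501 q [ 0.31  0.21  2.14 -0.    0.79  0.27] tilt [ 3.0e-04  2.2e-03 -1.0e+00]
```

View pics/t2a.png

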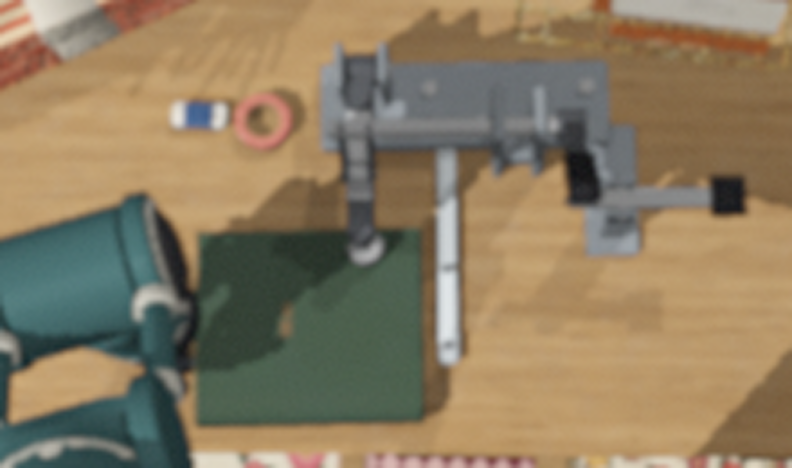

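View pics/w2.png

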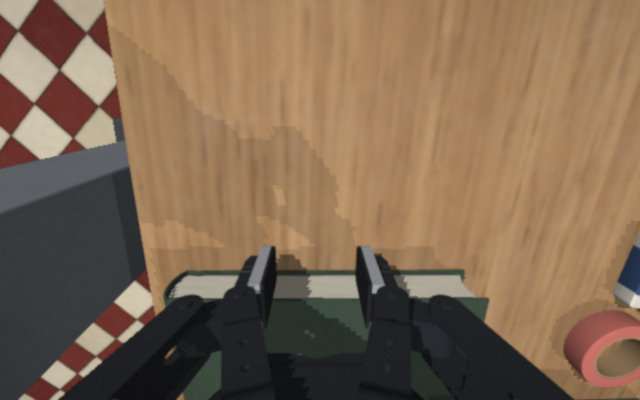

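Run:
```python
from h import *
c=load("t2.png")
for x,y in((421,231),(421,420),(200,235),(199,425)): print(pr(atz(c,170+(x+.5)/3.6-.5,130+(y+.5)/3.6-.5,.028)).round(1))
```

```text
[ 11.9 -45.5  28. ]
[-147.4  -43.    28. ]
[ 12.7 141.3  28. ]
[-147.1  141.    28. ]
```

Emit:
move_arm:
  steps:
    - [-4, 0, 0, 0, 50]
    - [-8, 0, 0, 0, 50]
    - [-11, 0, 0, 0, 50]
    - [-13, 0, 0, 0, 50]
    - [-14, 0, 0, 0, 50]
    - [-15, 0, 0, 0, 50]
    - [-15, 0, 0, 0, 50]

```text
time: 4.25
tool_pos: [0.4786, 0.1636, 0.0072]
tcp_rot: [2.181, 2.261, 0.004]
wrist_force: [-0.8, 7.1, 4.2]
width: 0.502
```

Run:
```python
from h import *
st()
```

```text
t 4.25 press [-69.  141.4   7.2] psi -0.02 F [-0.8  7.1  4.2] w 0.502 q [0.28 0.2  2.15 0.   0.79 0.24] tilt [ 0.0018  0.0019 -1.    ]
```

Emit:
move_arm:
  steps:
    - [-1, 0, 0, 0, 50]
    - [-2, 0, 0, 0, 50]
    - [-2, 0, 0, 0, 50]
    - [-2, 0, 0, 0, 50]

```text
time: 4.65
tool_pos: [0.4787, 0.1629, 0.0073]
tcp_rot: [-2.181, -2.26, -0.007]
wrist_force: [-1.5, 11.6, 4.0]
width: 0.497
```

Run:
```python
from h import *
st()
c=grab("top","t3.png");cv2.imwrite("pics/t3a.png",cv2.resize(c["pixels"][180:260,210:320,::-1],None,fx=7,fy=7,interpolation=cv2.INTER_CUBIC))
```

```text
t 4.65 press [-69.  140.7   7.3] psi -0.05 F [-1.5 11.6  4. ] w 0.497 q [0.28 0.2  2.15 0.   0.79 0.24] tilt [ 0.0038  0.0023 -1.    ]
```

View pics/t3a.png

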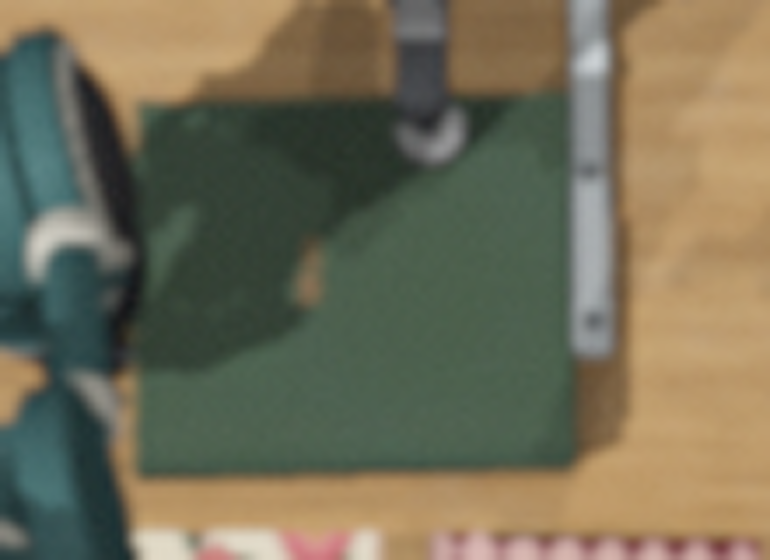

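Emit:
move_arm:
  steps:
    - [10, 0, 0, 0, 50]
    - [20, 0, 0, 0, 50]
    - [20, 0, -45, 0, 40]
    - [20, 0, -93, -8, 20]
    - [20, 0, -142, -16, 0]
    - [20, 0, -191, -24, 0]
    - [20, 0, -240, -32, 0]
    - [18, 2, -280, -40, 0]
    - [-20, 14, -303, -48, 0]
    - [-65, 28, -303, -56, 0]
    - [-110, 42, -303, -64, 0]
    - [-155, 56, -303, -72, 0]
    - [-200, 70, -303, -80, 0]
    - [-245, 84, -303, -88, 0]
    - [-290, 100, -303, -90, 0]
    - [-309, 107, -303, -90, 0]
    - [-309, 107, -303, -90, 0]
    - [-309, 107, -303, -90, 0]

```text
time: 6.5
tool_pos: [0.5955, -0.144, 0.3083]
tcp_rot: [0.055, -3.139, -0.002]
wrist_force: [-0.2, 0.1, -0.1]
width: 0.002
```

Run:
```python
from h import *
s,Rt=st()
c=grab("scene","s4.png");cv2.imwrite("pics/s4a.png",cv2.resize(c["pixels"][120:290,180:380,::-1],None,fx=3.5,fy=3.5,interpolation=cv2.INTER_CUBIC))
c=grab("wrist","w4.png")
p0=s["tool_pos"]
for e in(1.05,.85,.65,.45,.25,.1,0,-.02):
    for sdist in(135,):
        x=75-sdist*np.cos(e)+9*np.sin(e)+11;z=133+sdist*np.sin(e)+9*np.cos(e)
        print(e,round(x,1),round(z,1),(Rt.T@(w(x,-170,z)-p0)*1e3).round(1))
```

```text
t 6.5 press [  36.5 -170.3  308.3] psi 89.93 F [-0.2  0.1 -0.1] w 0.002 q [-0.28  0.11  1.64  0.    1.39 -1.88] tilt [ 0.0023  0.0013 -1.    ]
1.05 26.6 254.6 [ 9.7  0.2 53.8]
0.85 3.7 240.4 [32.6  0.1 68. ]
0.65 -16.0 221.9 [52.3  0.1 86.6]
0.45 -31.6 199.8 [6.790e+01 1.000e-01 1.087e+02]
0.25 -42.6 175.1 [ 78.7   0.  133.4]
0.1 -47.4 155.4 [ 83.5  -0.  153.1]
0 -49.0 142.0 [ 85.1  -0.  166.5]
-0.02 -49.2 139.3 [ 85.2  -0.  169.2]
```

View pics/s4a.png

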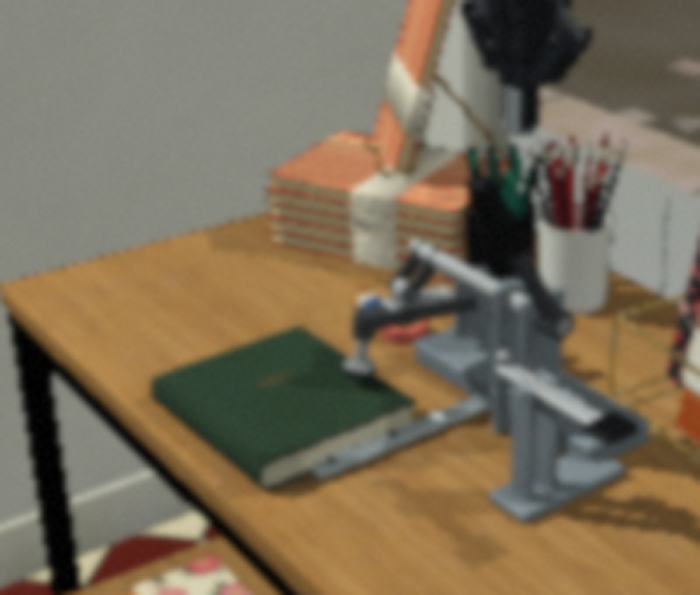

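View pics/w4.png

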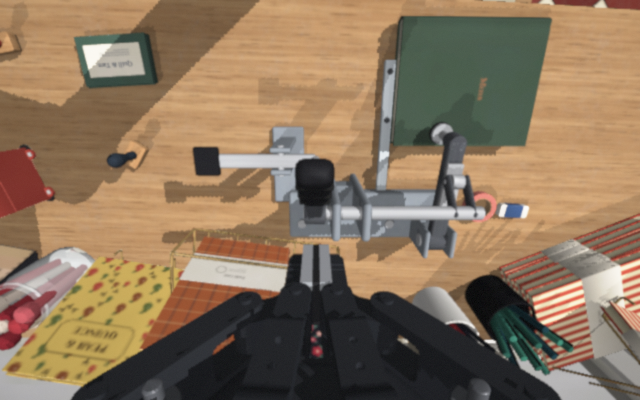

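Emit:
move_arm:
  steps:
    - [0, 0, 30, 0, 0]
    - [2, 0, 47, 0, 0]
    - [10, 0, 54, 0, 0]
    - [18, 0, 59, 0, 0]
    - [25, 0, 63, 0, 0]
    - [32, 0, 68, 0, 0]
    - [39, 0, 74, 0, 0]
    - [46, 0, 80, 0, 0]
    - [52, 0, 87, 0, 0]

```text
time: 7.5
tool_pos: [0.5439, -0.1469, 0.2231]
tcp_rot: [-0.057, 3.139, -0.002]
wrist_force: [-0.7, -0.0, 6.0]
width: 0.001
```

Run:
```python
from h import *
s,Rt=st()
c=grab("scene","s5.png");cv2.imwrite("pics/s5a.png",cv2.resize(c["pixels"][120:290,180:380,::-1],None,fx=3.5,fy=3.5,interpolation=cv2.INTER_CUBIC))
```

```text
t 7.5 press [ -15.2 -171.3  223.1] psi 89.99 F [-0.7 -0.   6. ] w 0.001 q [-0.31  0.06  1.86 -0.    1.23 -1.91] tilt [-0.0016 -0.0011 -1.    ]
```

View pics/s5a.png

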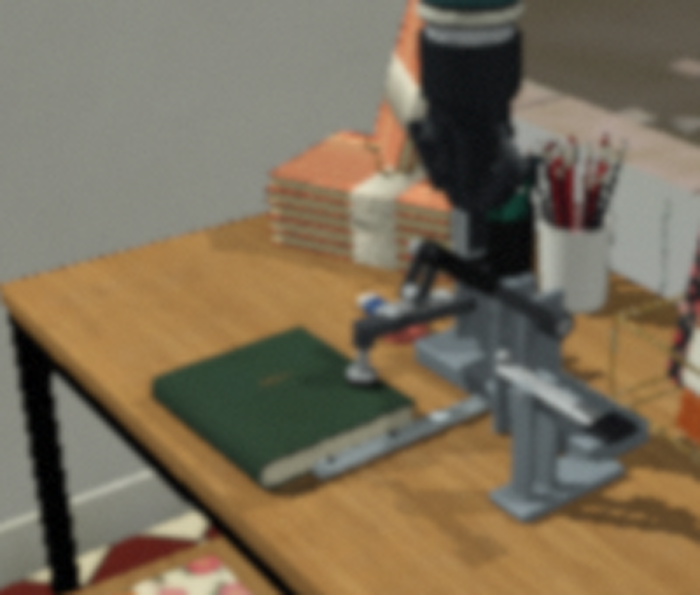

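Emit:
move_arm:
  steps:
    - [6, 0, 7, 0, 0]
    - [11, 0, 14, 0, 0]
    - [16, 0, 22, 0, 0]
    - [20, 0, 30, 0, 0]
    - [24, 0, 38, 0, 0]
    - [27, 0, 46, 0, 0]
    - [29, 0, 54, 0, 0]
    - [31, 0, 62, 0, 0]
    - [32, 0, 70, 0, 0]
    - [33, 0, 76, 0, 0]
    - [33, 0, 80, 0, 0]
    - [33, 0, 82, 0, 0]
    - [33, 0, 82, 0, 0]

```text
time: 8.85
tool_pos: [0.5103, -0.1473, 0.1407]
tcp_rot: [0.058, -3.139, -0.001]
wrist_force: [-5.7, 1.4, 7.7]
width: -0.003
```

Run:
```python
from h import *
s,Rt=st()
c=grab("scene","s6.png");cv2.imwrite("pics/s6a.png",cv2.resize(c["pixels"][120:290,180:380,::-1],None,fx=3.5,fy=3.5,interpolation=cv2.INTER_CUBIC))
```

```text
t 8.85 press [ -48.8 -170.4  140.7] psi 90.01 F [-5.7  1.4  7.7] w -0.003 q [-0.33  0.07  2.   -0.    1.07 -1.94] tilt [ 2.3e-03  8.0e-04 -1.0e+00]
```

View pics/s6a.png

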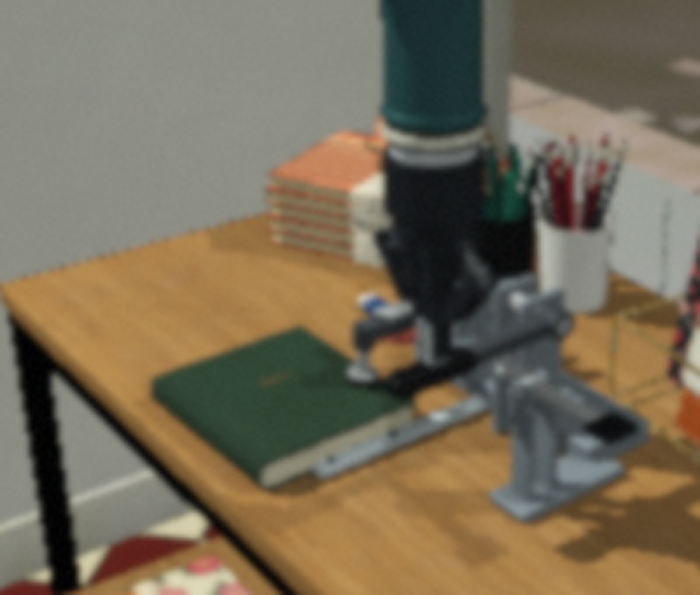

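Emit:
move_arm:
  steps:
    - [0, 0, 2, 0, 0]
    - [0, 0, 2, 0, 0]
    - [0, 0, -8, 0, 0]
    - [0, 0, -30, 0, 0]
    - [0, 0, -30, 0, 0]

```text
time: 9.4
tool_pos: [0.5135, -0.1483, 0.1732]
tcp_rot: [-0.057, 3.135, -0.003]
wrist_force: [2.1, -0.5, 0.4]
width: -0.003
```

Run:
```python
from h import *
s,Rt=st()
c=grab("scene","s7.png");cv2.imwrite("pics/s7a.png",cv2.resize(c["pixels"][120:290,180:380,::-1],None,fx=3.5,fy=3.5,interpolation=cv2.INTER_CUBIC))
print(to(20,-298,150))
```

```text
t 9.4 press [ -45.6 -171.6  173.2] psi 90.0 F [ 2.1 -0.5  0.4] w -0.003 q [-0.33  0.04  1.97  0.    1.12 -1.94] tilt [-0.0058 -0.002  -1.    ]
t 9.45 press [ -46.5 -171.3  171.7] psi 90.0 F [-0.4 -0.2 -0.8] w -0.001 q [-0.33  0.04  1.97  0.    1.12 -1.94] tilt [-0.0038 -0.0013 -1.    ]
shift [ -66.4 -126.7   22.1]
[ -66.38410059 -126.72128912   22.11911562]
```

View pics/s7a.png

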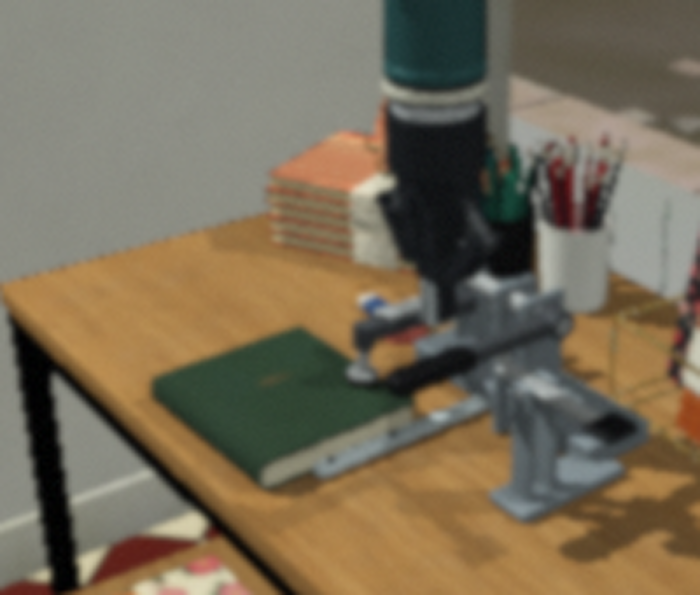

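Handle stays level without contact (locked, at ~(430,370) in the crop), shoe on the book. Moving over the release pad.

Emit:
move_arm:
  steps:
    - [-20, -40, 0, 0, 0]
    - [-45, -85, 0, 0, 0]
    - [-68, -128, 10, 0, 0]
    - [-68, -128, 30, 0, 0]
    - [-68, -128, 30, 0, 0]
    - [-68, -128, 30, 0, 0]

```text
time: 10.05
tool_pos: [0.5822, -0.2721, 0.1382]
tcp_rot: [0.057, -3.137, -0.004]
wrist_force: [0.6, 0.5, 0.1]
width: -0.004
```

Run:
```python
from h import *
c=grab("scene","s8.png");cv2.imwrite("pics/s8a.png",cv2.resize(c["pixels"][120:290,180:380,::-1],None,fx=3.5,fy=3.5,interpolation=cv2.INTER_CUBIC))
c=grab("wrist","w8.png")
print(to(20,-298,115))
```

```text
t 10.15 press [  19.8 -298.   140.5] psi 90.04 F [0.3 0.1 1.8] w -0.001 q [-0.48  0.27  1.76  0.    1.1  -2.08] tilt [ 1.e-04  2.e-04 -1.e+00]
shift [-0.2 -0.  25.5]
[-0.22227088 -0.04968773 25.47875743]
```

View pics/s8a.png

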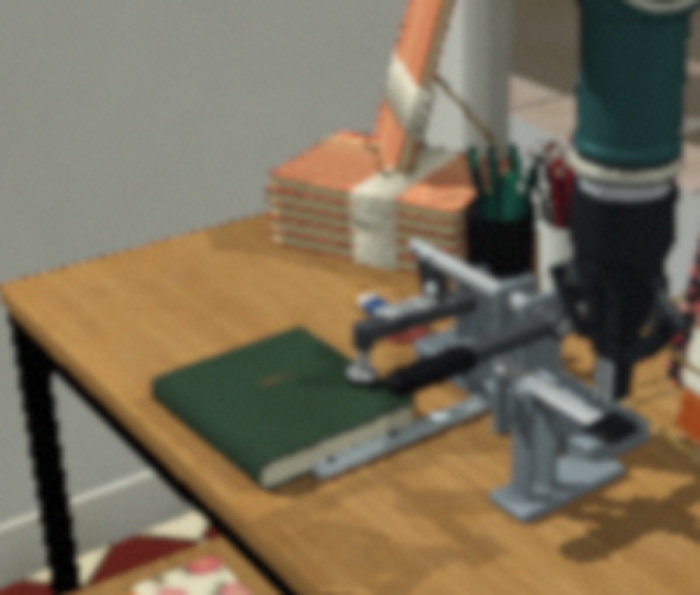

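View pics/w8.png

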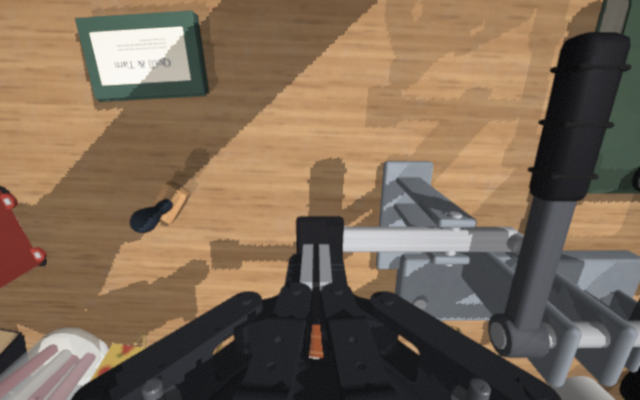

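Emit:
move_arm:
  steps:
    - [0, 0, 0, 0, 0]
    - [0, 0, 0, 0, 0]
    - [0, 0, 0, 0, 0]
    - [0, 0, 0, 0, 0]
    - [0, 0, 12, 0, 0]
    - [0, 0, 22, 0, 0]
    - [0, 0, 27, 0, 0]
    - [0, 0, 32, 0, 0]
    - [0, 0, 37, 0, 0]
    - [0, 0, 42, 0, 0]
    - [0, 0, 47, 0, 0]
    - [0, 1, 51, 0, 0]
    - [0, 1, 54, 0, 0]
    - [0, 1, 54, 0, 0]

```text
time: 11.55
tool_pos: [0.5839, -0.2718, 0.0863]
tcp_rot: [-0.057, 3.141, 0.001]
wrist_force: [-1.9, 0.5, 3.6]
width: -0.0
```

Run:
```python
from h import *
c=grab("scene","s9.png");cv2.imwrite("pics/s9a.png",cv2.resize(c["pixels"][120:290,180:380,::-1],None,fx=3.5,fy=3.5,interpolation=cv2.INTER_CUBIC))
st()
```

```text
t 11.6 press [  20.2 -297.7   86.4] psi 90.0 F [-1.   0.1  3.1] w 0.003 q [-0.47  0.33  1.8   0.    1.01 -2.08] tilt [-3.e-04  2.e-04 -1.e+00]
```

View pics/s9a.png

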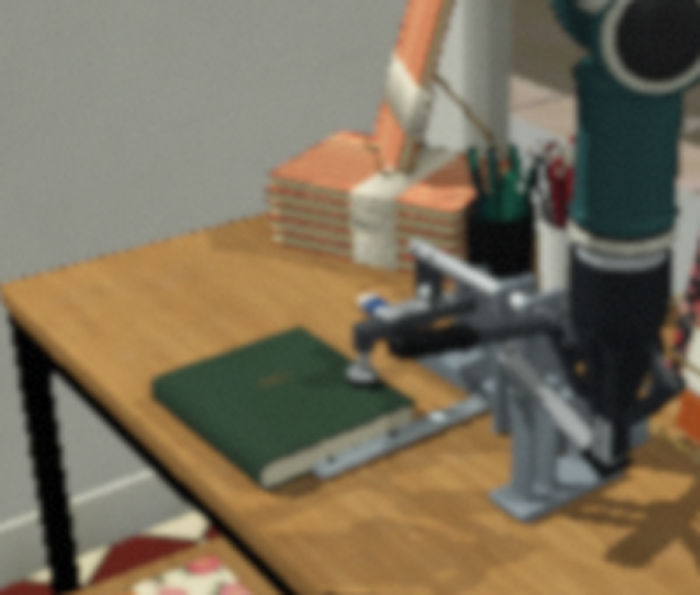

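Emit:
move_arm:
  steps:
    - [0, 1, 2, 0, 0]
    - [0, 1, 4, 0, 0]
    - [0, 1, 6, 0, 0]
    - [0, 1, 6, 0, 0]

```text
time: 12.0
tool_pos: [0.5838, -0.271, 0.08]
tcp_rot: [-0.057, 3.141, 0.0]
wrist_force: [0.5, 0.9, 2.2]
width: -0.002
```

Run:
```python
from h import *
c=grab("scene","s10.png");cv2.imwrite("pics/s10a.png",cv2.resize(c["pixels"][120:290,180:380,::-1],None,fx=3.5,fy=3.5,interpolation=cv2.INTER_CUBIC))
st()
```

```text
t 12.05 press [  20.2 -296.8   80.1] psi 90.0 F [0.7 0.3 3.1] w 0.003 q [-0.47  0.33  1.81  0.    1.   -2.08] tilt [-4.e-04  0.e+00 -1.e+00]
```

View pics/s10a.png

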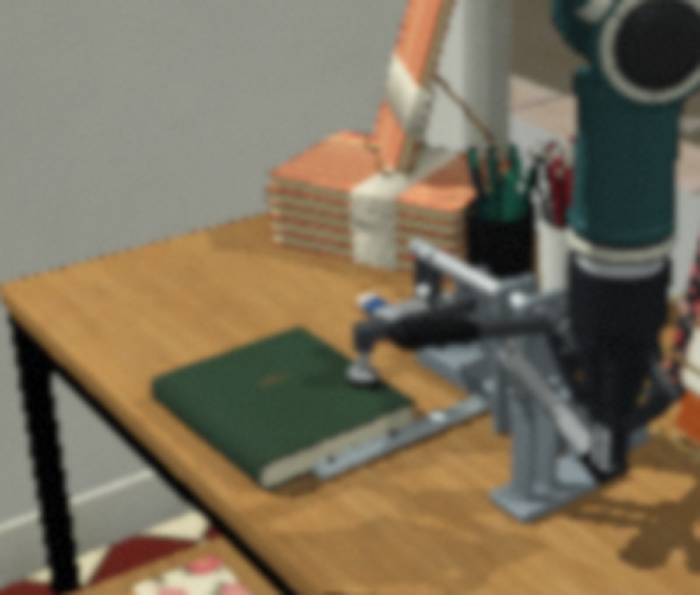

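Emit:
move_arm:
  steps:
    - [0, 0, 2, 0, 0]
    - [0, 0, 4, 0, 0]
    - [0, 0, 4, 0, 0]

```text
time: 12.35
tool_pos: [0.5836, -0.2711, 0.0759]
tcp_rot: [-0.057, 3.141, -0.0]
wrist_force: [1.4, 0.2, 3.4]
width: -0.001
```

Run:
```python
from h import *
c=grab("scene","s11.png");cv2.imwrite("pics/s11a.png",cv2.resize(c["pixels"][120:290,180:380,::-1],None,fx=3.5,fy=3.5,interpolation=cv2.INTER_CUBIC))
st()
```

```text
t 12.4 press [  20.  -296.9   76.1] psi 90.0 F [0.4 0.3 2.2] w -0.001 q [-0.47  0.34  1.81 -0.    0.99 -2.08] tilt [-0.e+00 -1.e-04 -1.e+00]
```

View pics/s11a.png

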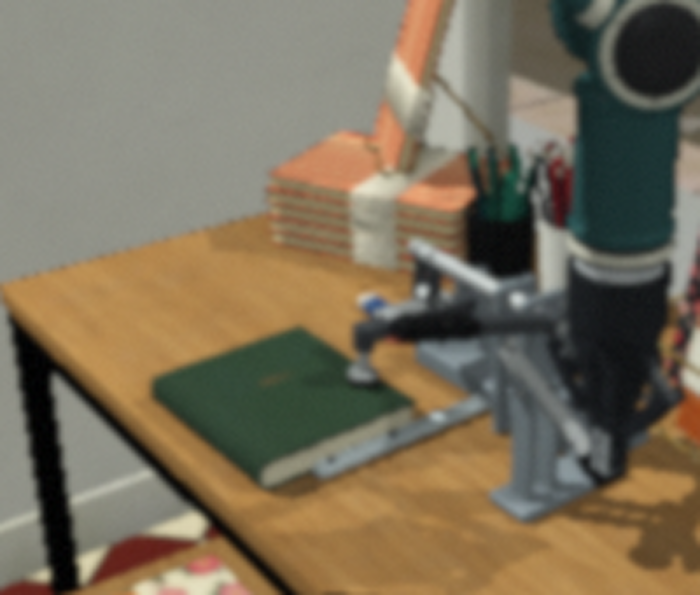

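Emit:
move_arm:
  steps:
    - [0, 0, 0, 0, 0]
    - [0, 0, 0, 0, 0]
    - [0, 0, 0, 0, 0]
    - [0, 0, 0, 0, 0]

```text
time: 12.8
tool_pos: [0.5836, -0.2712, 0.0763]
tcp_rot: [-0.057, 3.141, -0.0]
wrist_force: [0.1, -0.1, 3.1]
width: 0.003
```

Run:
```python
from h import *
c=grab("scene","s12.png");cv2.imwrite("pics/s12a.png",cv2.resize(c["pixels"][120:290,180:380,::-1],None,fx=3.5,fy=3.5,interpolation=cv2.INTER_CUBIC))
c=grab("wrist","w12.png")
st()
```

```text
t 12.9 press [  20.  -296.9   76.4] psi 89.99 F [ 0.4 -0.2  3.2] w 0.001 q [-0.47  0.34  1.81 -0.    0.99 -2.08] tilt [-2.e-04 -2.e-04 -1.e+00]
```

View pics/s12a.png

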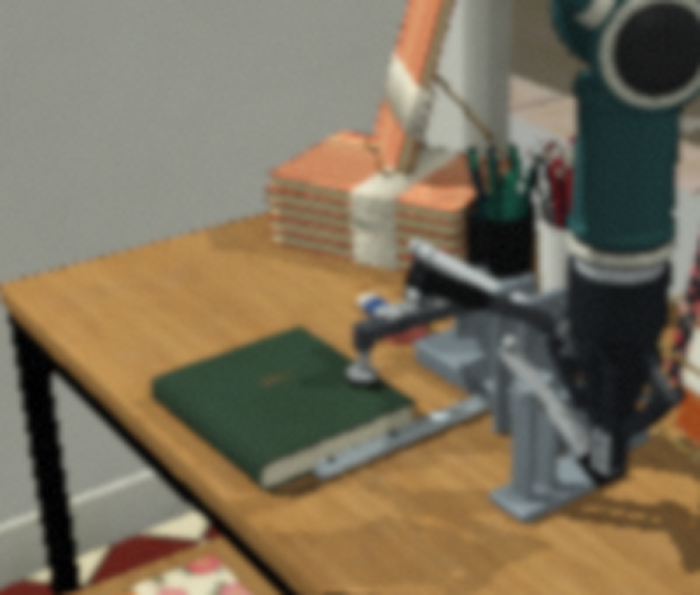

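View pics/w12.png

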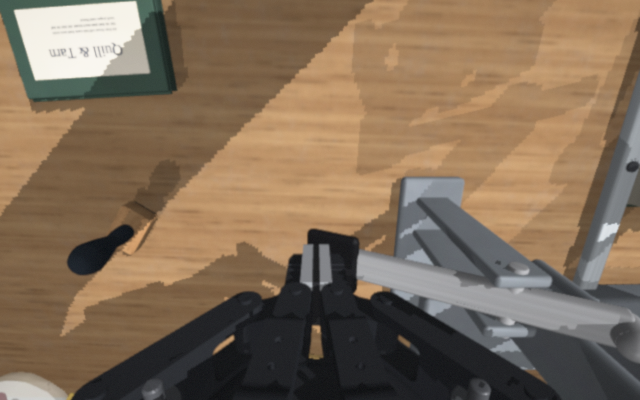

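Emit:
move_arm:
  steps:
    - [0, 0, -15, 0, 0]
    - [0, 0, -40, 0, 0]
    - [0, 0, -80, 0, 0]
    - [10, 0, -125, 8, 20]
    - [50, 0, -145, 16, 50]
    - [90, 10, -145, 24, 50]
    - [100, 50, -145, 32, 50]
    - [100, 90, -145, 40, 50]
    - [100, 130, -145, 48, 50]
    - [100, 165, -140, 56, 50]
    - [100, 190, -130, 64, 50]
    - [100, 197, -110, 72, 50]
    - [100, 197, -75, 80, 50]
    - [100, 197, -50, 88, 50]
    - [100, 197, -30, 90, 50]
    - [100, 197, -30, 90, 50]

```text
time: 14.5
tool_pos: [0.473, -0.077, 0.1033]
tcp_rot: [-2.176, -2.257, 0.006]
wrist_force: [-1.0, 0.6, -0.2]
width: 0.499
```

Run:
```python
from h import *
c=grab("scene","s13.png");cv2.imwrite("pics/s13a.png",cv2.resize(c["pixels"][120:290,180:380,::-1],None,fx=3.5,fy=3.5,interpolation=cv2.INTER_CUBIC))
c=grab("wrist","w13.png")
to(-80,-88,14)
```

```text
t 14.6 press [-80.4 -99.7 106.5] psi 0.06 F [-0.3 -0.9 -0.6] w 0.503 q [-0.21  0.02  2.13  0.    1.   -0.25] tilt [ 3.0e-04 -1.2e-03 -1.0e+00]
shift [11.6  0.6 92.5]
```

View pics/s13a.png

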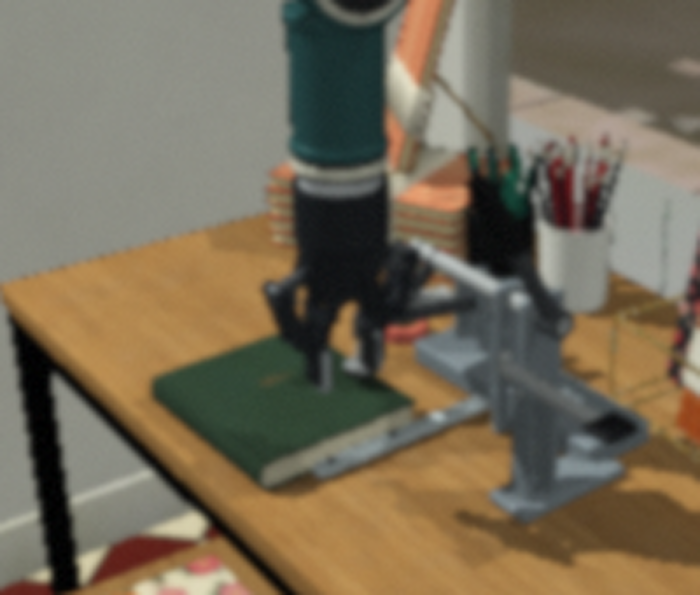

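View pics/w13.png

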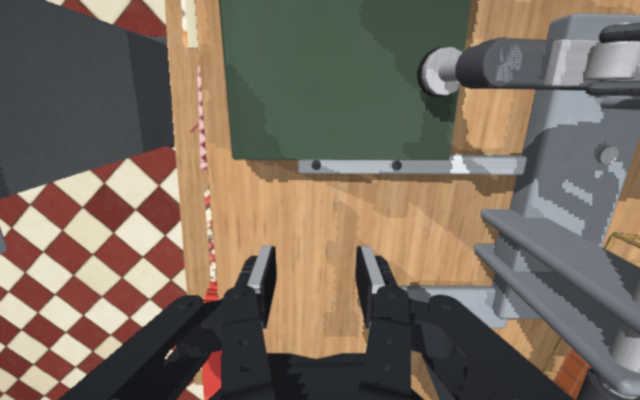

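Run:
```python
from h import *
c=load("w13.png")
for u,v,z in((233,157,.028),(455,158,.028),(475,2,.028),(219,2,.028),(299,161,.01),(440,73,.037)): print(pr(atz(c,u,v,z)).round(1))
```

```text
[-145.6  -57.8   28. ]
[ 20.1 -58.3  28. ]
[18.4 43.  28. ]
[-146.1   42.7   28. ]
[-97.5 -64.5  10. ]
[-2.3 -0.3 37. ]
```

Emit:
move_arm:
  steps:
    - [0, 0, 0, -8, 30]
    - [0, 2, 0, -16, 0]
    - [0, 4, 0, -24, 0]
    - [0, 6, 0, -32, 0]
    - [0, 8, 0, -40, 0]
    - [0, 10, 0, -48, 0]
    - [0, 12, 0, -56, 0]
    - [2, 12, 0, -64, 0]
    - [4, 12, 20, -72, 0]
    - [4, 12, 40, -80, 0]
    - [4, 12, 60, -88, 0]
    - [4, 12, 75, -90, 0]
    - [4, 12, 85, -90, 0]
    - [4, 12, 90, -90, 0]
    - [4, 12, 90, -90, 0]
    - [4, 12, 90, -90, 0]

```text
time: 16.2
tool_pos: [0.4892, -0.0736, 0.0172]
tcp_rot: [-0.057, 3.14, -0.001]
wrist_force: [0.0, -0.1, -0.8]
width: -0.001
```

Run:
```python
from h import *
c=grab("scene","s14.png");cv2.imwrite("pics/s14a.png",cv2.resize(c["pixels"][120:290,180:380,::-1],None,fx=3.5,fy=3.5,interpolation=cv2.INTER_CUBIC))
c=grab("wrist","w14.png")
to(-68,-80,16)
```

```text
t 16.3 press [-67.1 -96.   17.3] psi 89.99 F [-0.4  1.  -0.4] w 0.002 q [-0.2   0.17  2.17  0.    0.81 -1.81] tilt [-1.7e-03 -4.0e-04 -1.0e+00]
shift [ 0.9 16.   1.2]
```

View pics/s14a.png

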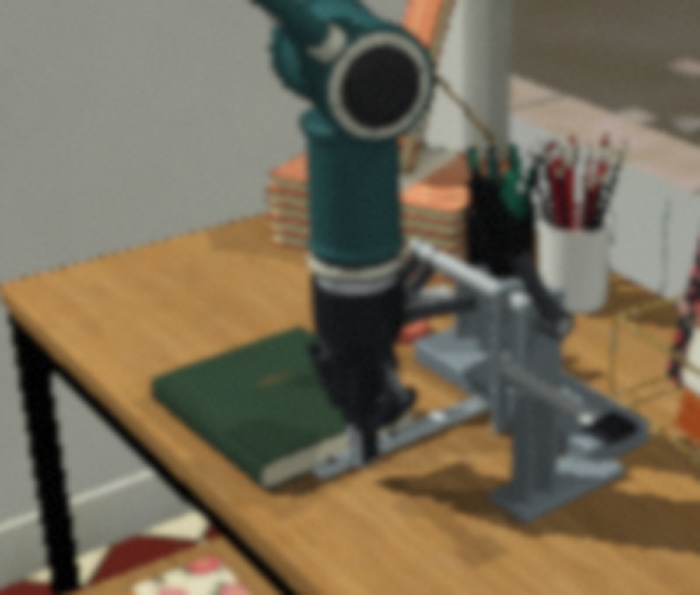

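View pics/w14.png

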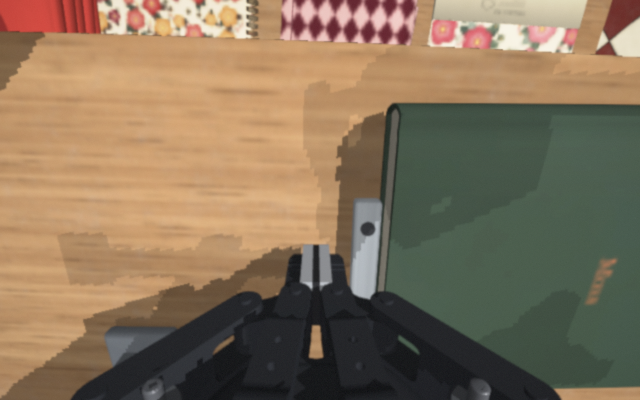

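Emit:
move_arm:
  steps:
    - [0, 8, 1, 0, 0]
    - [0, 14, 1, 0, 0]
    - [0, 20, 1, 0, 0]
    - [0, 26, 1, 0, 0]
    - [0, 32, 1, 0, 0]
    - [0, 40, 1, 0, 0]
    - [0, 48, 1, 0, 0]
    - [0, 48, 1, 0, 0]

```text
time: 17.1
tool_pos: [0.4864, -0.024, 0.0152]
tcp_rot: [0.058, -3.141, -0.002]
wrist_force: [0.3, -0.5, 0.4]
width: 0.003
```

Run:
```python
from h import *
c=grab("wrist","w15.png")
c=grab("top","t15.png");cv2.imwrite("pics/t15a.png",cv2.resize(c["pixels"][130:260,170:390,::-1],None,fx=3.6,fy=3.6,interpolation=cv2.INTER_CUBIC))
st()
```

```text
t 17.2 press [-68.2 -46.9  15.2] psi 90.01 F [ 0.1 -0.4 -0.3] w -0.005 q [-0.1   0.16  2.18  0.    0.8  -1.71] tilt [ 4.e-04  9.e-04 -1.e+00]
```

View pics/t15a.png

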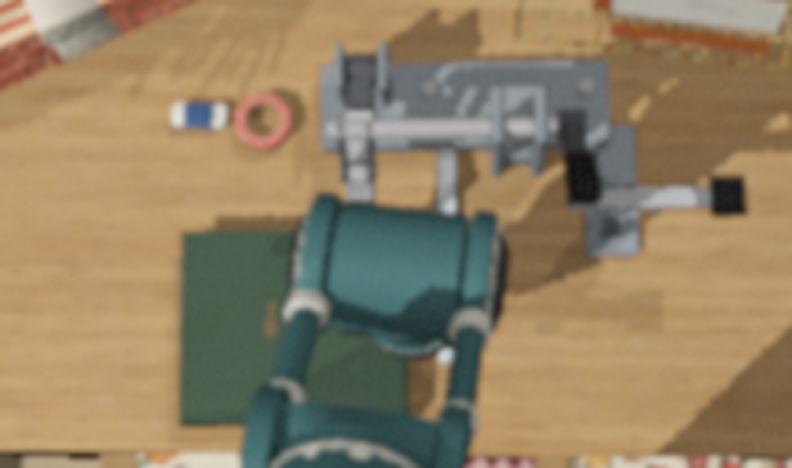

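View pics/w15.png

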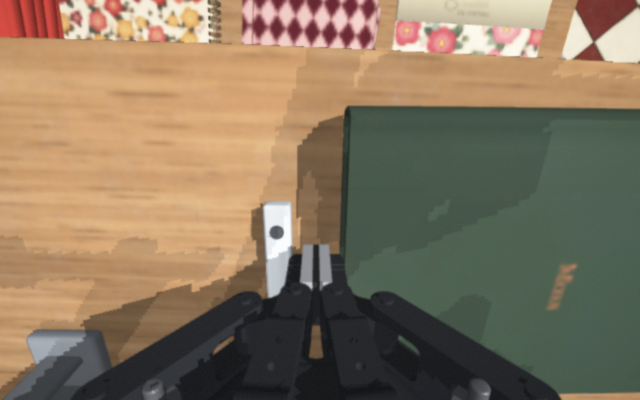

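Emit:
move_arm:
  steps:
    - [0, 8, 0, 0, 0]
    - [0, 18, 0, 0, 0]
    - [0, 28, 0, 0, 0]
    - [0, 38, 0, 0, 0]
    - [0, 48, 0, 0, 0]
    - [0, 58, 0, 0, 0]
    - [0, 68, 0, 0, 0]
    - [0, 78, 0, 0, 0]
    - [0, 86, 0, 0, 0]
    - [0, 92, 0, 0, 0]
    - [0, 95, 0, 0, 0]
    - [0, 95, 0, 0, 0]

```text
time: 18.4
tool_pos: [0.483, 0.0702, 0.0152]
tcp_rot: [0.057, -3.141, -0.001]
wrist_force: [0.3, -0.2, 0.1]
width: -0.003
```

Run:
```python
from h import *
c=grab("wrist","w16.png")
st()
```

```text
t 18.45 press [-68.   47.9  15.3] psi 89.98 F [0.4 0.3 0. ] w 0.001 q [ 0.09  0.16  2.18  0.    0.8  -1.52] tilt [ 0.     0.001 -1.   ]
```

View pics/w16.png

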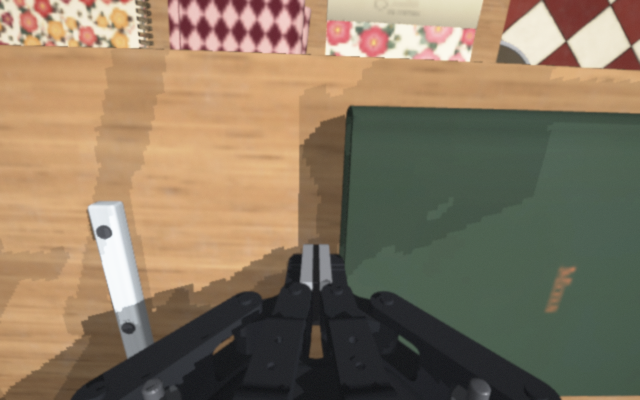

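Run:
```python
from h import *
c=load("w16.png")
for u,v,z in((351,110,.028),(343,250,.028),(90,205,.01)): print(pr(atz(c,u,v,z)).round(1))
```

```text
[-147.8   63.2   28. ]
[-81.9  61.7  28. ]
[-98.9 -72.   10. ]
```

Emit:
move_arm:
  steps:
    - [0, 2, 0, 0, 0]
    - [0, 4, 0, 0, 0]
    - [0, 4, 0, 0, 0]
    - [0, -8, 0, 0, 0]
    - [10, -20, -10, 0, 0]
    - [30, -30, -50, 0, 0]
    - [50, -40, -98, 0, 0]
    - [60, -40, -145, 0, 0]
    - [60, -40, -190, 0, 0]
    - [40, -60, -230, 0, 0]
    - [20, -100, -235, 0, 0]
    - [20, -145, -235, 0, 0]
    - [20, -190, -235, 0, 0]
    - [20, -235, -235, 0, 0]
    - [20, -280, -235, 0, 0]
    - [20, -320, -235, 0, 0]
    - [20, -320, -235, 0, 0]

```text
time: 20.15
tool_pos: [0.4745, -0.2556, 0.2502]
tcp_rot: [-0.05, 3.141, -0.002]
wrist_force: [0.4, 0.8, 0.1]
width: -0.003
```

Run:
```python
from h import *
c=grab("scene","s17.png");cv2.imwrite("pics/s17a.png",cv2.resize(c["pixels"][120:290,180:380,::-1],None,fx=3.5,fy=3.5,interpolation=cv2.INTER_CUBIC))
c=grab("top","t17.png");cv2.imwrite("pics/t17a.png",cv2.resize(c["pixels"][130:260,170:390,::-1],None,fx=3.6,fy=3.6,interpolation=cv2.INTER_CUBIC))
st()
```

```text
t 20.25 press [ -88.5 -273.5  249.9] psi 89.85 F [-0.2  0.6  0.1] w 0.002 q [-0.54 -0.01  1.88  0.    1.28 -2.14] tilt [ 2.0e-04  1.6e-03 -1.0e+00]
```

View pics/t17a.png

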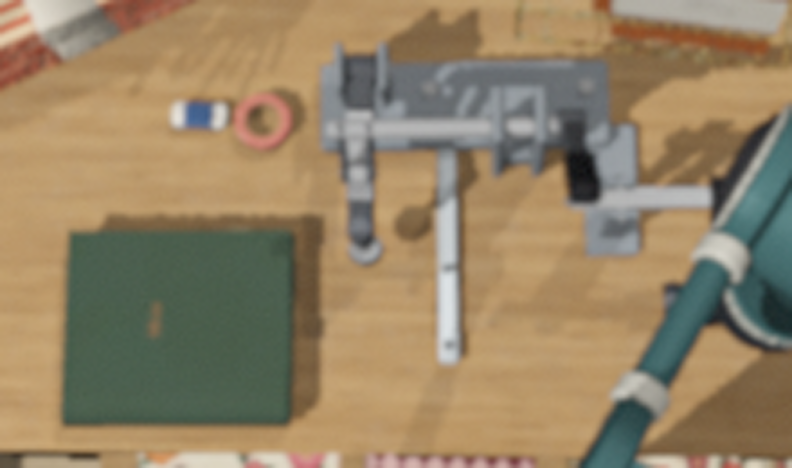

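View pics/s17a.png

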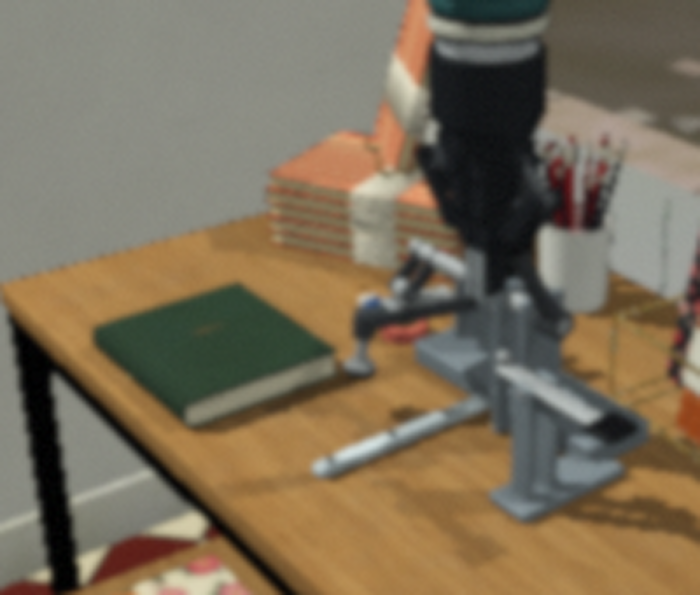

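Run:
```python
from h import *
c=load("t17.png")
for x,y,z in((293,231,.028),(291,422,.028),(350,250,.045),(365,250,.045),(439,361,.01)): print(pr(atz(c,170+(x+.5)/3.6-.5,130+(y+.5)/3.6-.5,z)).round(1))
```

```text
[14.3 62.8 28. ]
[-146.4   64.8   28. ]
[-5.7 13.2 45. ]
[-6.   0.7 45. ]
[-97.3 -58.3  10. ]
```

Run:
```python
from h import *
print(bot.finish_job())
```

```text
the job is handed in; nothing more can be done
None
```

The job is done as asked and handed in at about 20 s of the 72 s allowed.

- **Sliding in:** I slid the notebook flat along the table with the two fingertips until it met the fence. The push force rose to about 11 N with no further movement, and the pictures showed it flush.
- **Clamping:** I pressed the handle down to its stop and let go, and it stayed level, locked with the shoe on the notebook. It stayed clamped for about 2.5–3 s.
- **Release:** I pressed the release pad, which went down about 39 mm, more than the 25–35 mm stated. The handle only began to rise at about 30 mm, slowly at first, and then sprang fully open with the jaw.
- **Sliding out:** I pushed the notebook back to the left from its right edge.

**Last checks:**
- **Gap:** it measures about 48–50 mm from the notebook to the shoe, or 52–54 mm to the jaw bar. The notebook is turned by less than 1°.
- **Other things:** handle and jaw are up. The tape roll and eraser look unmoved in the last top picture. I did not check the ink pad and stamp in it, but the arm never came near them.
- **Arm:** it stands clear of everything. The highest wrist force I read was about 12 N.

**One deviation:** while clamped, the notebook's centre was at about x = -65 to -69 mm in the press frame, not -75 mm. The shoe bore fully on the rear strip, about 6–10 mm further in from the edge than nominal.

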